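Click a synth module home and scan it in

TASK

One of the two desktop instrument cases has its plug-in module standing proud: press that module straight down until it clicks fully home. Then take the hand scanner from its cradle, point its window squarely at the middle of that module's barcode label from roughly 10 cm away and hold it steady there for two seconds, without touching the cases with the scanner. Finally put the scanner back in its cradle as you found it, and leave the other things on the bench where they are.

Things in the scene. Friction and masses are not known exactly. Their poses are not given: they have to be found in the camera images.
- unit: The case whose module stands proud (three small knobs in a row and a round black thumb pad on top). Plywood, 150 (x) by 120 (y) mm, fixed to the bench; rim 85 mm high at the rear, front wall 34 mm. Origin: centre of its underside, on the bench; +x to its rear, -x to its sloping label side, z up. Turned only about z.
- module (a joint): How far the module is pressed in, m: 0 stands 20 mm proud, 0.020 is fully home (top flush with the rim, hard stop). Starts at 0 to 0.007; stays where it is left. Slides straight down with a few N; from 0.010 to 0.016 two sprung balls resist, peaking at 8 to 13 N in all, then snap it home and hold it.
- press_pad (a point): Middle of the thumb pad on the module's flat top, the place to press; moves with the module; 85 mm above the bench when home, up to 105 mm before. The clear flat top round it reaches 25 mm towards -x, 30 mm towards +x (knobs 12 mm high beyond) and 48 mm to each side.
- label (a point): Middle of the barcode label (white, 64 by 36 mm, black bars) on the proud module's sloping front. z: outward normal of the label, 45 degrees up from level towards the case's -x; y: along the label's long side, level; x: up the slope. Moves with the module; 61.5 mm above the bench when home.
- neighbour: The other case, of the same size and shape, fixed, whose module (two larger knobs and four small sockets, no thumb pad) is already home and carries a similar label that is not wanted. Origin and axes as for the first case.
- scanner_grip (a point): Grip point of the hand scanner, inside its straight grey body (36 mm wide along y, 28 mm thick along z). x: aiming direction, y: across, level, z: out of the trigger side. The tail is 45 mm behind, the window face 70 mm ahead; the last 30 mm is a black head 58 mm wide, z -14 to +20 mm. About 0.16 kg. In its cradle x points 45 degrees below level; pinch its sides from above, closing along y.
- cradle_rest (a point): Where the grip point lies, and how its axes point, when the scanner rests in the cradle; 95 mm above the bench. Fixed cradle, base 130 by 90 mm: a 45 degree rib 24 mm wide under the scanner; at its low end a stop lip 10 mm above the rib and two low cheeks 64 mm apart inside that locate the head. The scanner goes out and back straight up and down.
- adapter: Bystander: loose black power adapter, 110 by 65 by 45 mm; origin at the centre of its underside.
- joystick_box: Bystander: loose white joystick controller, 110 by 150 by 45 mm with a 52 mm stick on top; origin at the centre of its underside.
- power_bank: Bystander: loose grey power bank, 70 by 140 by 24 mm; origin at the centre of its underside.
Mind the look-alikes: they are no part of the job. What is shaped like the part that bears scanner_grip but yellow is not meant. What is shaped like the part that bears cradle_rest but blue is not meant.

How it is judged:
By the outcome, as a careful person would: the job done as asked, in the order asked, and still so for the second after the job is handed in, with the robot touching nothing.
It also fails if it takes over 67 s, if anything falls off the work surface, if the arm or the gripper's body presses on something with over 40 N, if the wrist force passes 120 N, or if a joint passes its speed limit or range.

ROBOT

A 6-joint arm with a two-finger parallel gripper is mounted at the origin on the work surface. World frame = base frame: x ahead of the robot, y to its left, z up, the work surface at z = 0. Lengths are in m, angles in degrees, forces in N, time in s.
With the tool pointing down it reaches from about 0.4 to 0.825 m from the base axis. Payload 7 kg.
Tool frame: the origin (TCP) lies between the finger pads; the fingertips stand 19 mm ahead of it and the grasp point (between the pads) is the TCP (r.finger_overhang is the distance from the TCP to the fingertips, in m); z points along the fingers, y is the direction in which the jaws open and shut (so a half turn about z gives the same grasp; the last joint's range is limited). The gripper opens to 88 mm and grips with 3 to 60 N. Pads are 19 mm wide; open, the fingers measure 130 mm over their backs; the gripper's body (78 mm by 193 mm) begins 47 mm behind the grasp point.
Start: joints at [92.195, 20.546, 0.682, 0, -70.136, -16.507], TCP at [0.167, 0.654, 0.246] pointing down, gripper open.
Joint ranges: [-176.03, 176.03], [-82.01, 121.73], [-58.28, 71.71], [-173.87, 95.51], [-174.79, -0.11], [-173.66, 173.66]. Speed limits (degrees/s): [136.94, 136.94, 172.46, 180, 180, 180].

INTERFACE

Orientations are given as [roll, pitch, yaw] about the fixed x, y, z axes, in that order (R = Rz(yaw) Ry(pitch) Rx(roll)).
In Python, from plant import r, optics gives the robot as it stands. The module is installed in compiled form; this text tells all that it offers.
- The arm moves only by the tool step_arm, never from a script. Its argument "increments" is a list of rows, each an object of numbers: "tx", "ty", "tz": the shift along the world's x, y, z in mm; "ax", "ay", "az": the turn, a rotation vector about the world's x, y, z in degrees; "claw": the gripper command: -1 is shut, 1 is fully open, values between are in proportion. In form: [{"tx": .., "ty": .., "tz": .., "ax": .., "ay": .., "az": .., "claw": ..}, ...]. A call has 1 to 12 rows; each row shifts and turns the commanded pose from where the row before left it; what a row does not reach is not made up. A row lasts 1/10 s, in which the tool goes at most 50 mm and 8.59 degrees, less where a joint would pass 70% of its speed; a pose out of reach is approached as far as the arm can. A call with a gripper value outside its range is refused whole. The fingers move at their own pace and stop on an object; "newtons" is the grip in N (left out, the last holds). Time passes only in rows, so rows that do not move let the fingers close. It gives the time, the measured TCP pose, the force and the opening at its end, in the units of the state.
- r.get_state(): the state, without advancing time (a new reading comes with each control period).
- optics.capture(name): name is "side" or "top" or "wrist"; returns a dict with "image" (480x640x3 uint8, blue, green, red), "depth" (480x640 float32, m along the optical axis (not along the pixel's ray), 0 where there is no reading), "fx", "fy", "cx", "cy" (pixels), "R" (3x3) and "t" (3): a world point X has camera coordinates R X + t. Camera axes: x right, y down, z forward; pixel columns grow to the right and rows downward; lengths in m; the calibration is good to about 2 mm. A picture is of the moment at which its call begins.
- r.close_job(): hands the job in, once; it reports no verdict.
The state is a dict: "time_s": time; "joints": joint angles; "qd": joint speeds; "joint_torque": joint torques, N m; "tcp_pos": TCP position; "eef_rot": TCP orientation; "contact_force": force on the tool from outside, world axes, zero at the start; "moment": the same for the moment, N m; "gripper_width": finger opening in m.
Only numpy, scipy, OpenCV 4.12 (cv2) and the standard library are available. Lean on these libraries where they do the work, as an engineer would, in place of code of your own. Each camera call takes 0.05 s, during which the arm holds its last target. There are 200 camera calls.

## Working session

There is one attempt and no reset: what is moved stays moved. The work goes in short steps, Python scripts to look and compute and a tool call to move; the robot and the scene stay as the last step left them, time stands still between calls to the robot, and variables do not carry over. Pictures are saved under pics/ and viewed, about 8 in all and at most 12, crops included, and the job is handed in when it is done.

Besides the shell and the picture viewer there is one more tool, called as name(argument=value, ...), one argument or row to a line, values as JSON. step_arm: Moves the arm, as the interface text tells. Its arguments: {"type":"object","properties":{"increments":{"type":"array","items":{"type":"object","properties":{"tx":{"type":"number"},"ty":{"type":"number"},"tz":{"type":"number"},"ax":{"type":"number"},"ay":{"type":"number"},"az":{"type":"number"},"claw":{"type":"number"}}}},"newtons":{"type":"number"}},"required":["increments"]}

```bash
mkdir -p pics
python3 - <<'E'
from plant import r, optics
import cv2,numpy as np,pickle
d={}
for n in ("side","top","wrist"):
    c=optics.capture(n); d[n]=c; 
    print(n,c["fx"],c["cx"],c["cy"],np.round(c["R"],3).tolist(),np.round(c["t"],3), (c["depth"]>0).mean())
    cv2.imwrite(f"pics/{n}0.png",c["image"])
pickle.dump(d,open("c0.pkl","wb"))
cv2.imwrite("pics/both0.png",np.vstack([d["top"]["image"],d["side"]["image"]]))
print(r.get_state())
E
```

```text
side 438.7764916074405 317.32930670748226 234.6926232311021 [[-0.986, -0.167, 0.002], [-0.088, 0.51, -0.856], [0.142, -0.844, -0.518]] [0.491 0.114 0.903] 0.9958333333333333
top 456.8035393497169 321.65462847282043 241.02313680347635 [[-0.017, -1.0, -0.016], [-0.984, 0.02, -0.179], [0.18, 0.013, -0.984]] [0.038 0.478 0.978] 0.995947265625
wrist 334.1222363408973 316.2705089606729 240.3944399909383 [[-0.246, -0.969, 0.002], [-0.935, 0.238, 0.263], [-0.256, 0.063, -0.965]] [ 0.674 -0.033  0.39 ] 0.9818782552083334
{'time_s': 0.15, 'joints': array([ 9.21945077e+01,  2.05830968e+01,  6.47156866e-01, -1.32753444e-02,
       -7.01353265e+01, -1.65051673e+01]), 'qd': array([-0.0227608 , -0.15325196,  0.1641782 ,  0.08999981,  0.0679267 ,
       -0.00793859]), 'joint_torque': array([-1.01959664e-03, -5.83274961e+01,  2.93287933e+01,  7.00116321e+00,
        8.77596787e-03, -1.14005329e-04]), 'tcp_pos': array([0.16681162, 0.65372556, 0.24483998]), 'eef_rot': array([ 1.79928124e+02, -8.28149109e-03, -1.43151731e+01]), 'contact_force': array([ 0.1076479 ,  0.42591821, -0.38743018]), 'moment': array([ 0.04326523, -0.01633711, -0.03465492]), 'gripper_width': 0.08775759695489767}
```

View pics/top0.png

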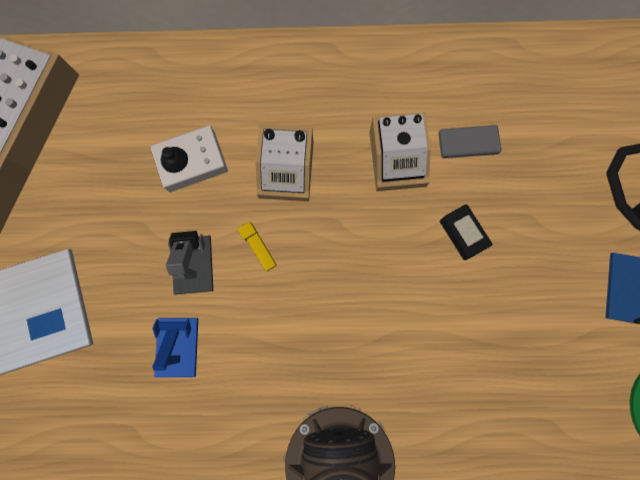

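View pics/side0.png

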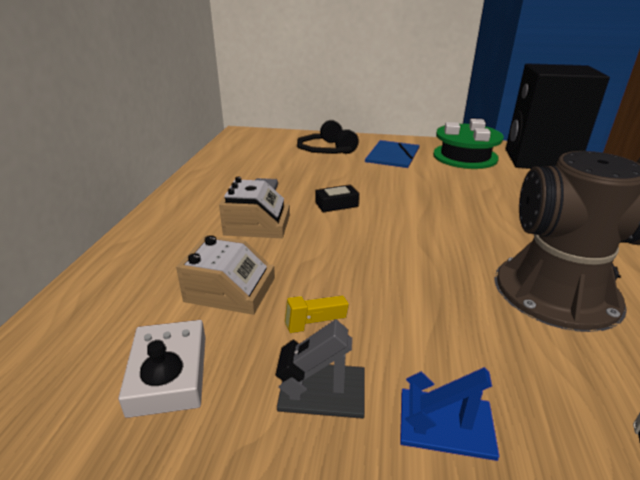

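The top view shows two cases. The one at (403,150) has three knobs and a black thumb pad, so it is the unit. The one at (285,160) has two knobs and sockets, so it is the neighbour. The grey scanner lies in the dark grey cradle at (188,262). The yellow scanner (257,247) and the blue cradle (176,347) are decoys. I'll confirm in an enlarged crop and measure.

```bash
cat > h.py <<'E'
import numpy as np,cv2,pickle
def pts(c):
    v,u=np.mgrid[:480,:640]; d=c["depth"]
    P=np.stack([(u-c["cx"])/c["fx"]*d,(v-c["cy"])/c["fy"]*d,d],-1)
    return (P-np.asarray(c["t"]))@np.asarray(c["R"])
def ray(c,u,v,z):
    R=np.asarray(c["R"]);o=-R.T@c["t"];q=R.T@[(u-c["cx"])/c["fx"],(v-c["cy"])/c["fy"],1]
    return o+q*(z-o[2])/q[2]
E
python3 - <<'E'
from h import *
c=pickle.load(open("c0.pkl","rb"))["top"]; im=c["image"]; P=pts(c); g=cv2.cvtColor(im,cv2.COLOR_BGR2GRAY)
def blobs(x0,x1,y0,y1,thr,lab):
    m=(g[y0:y1,x0:x1]<thr).astype(np.uint8)
    n,l,s,ce=cv2.connectedComponentsWithStats(m)
    for i in range(1,n):
        if s[i,4]>15:
            u,v=ce[i]+[x0,y0]; p=np.median(P[y0:y1,x0:x1][l==i],0); print(lab,np.round([u,v],1),s[i,2:],np.round(p,3))
blobs(370,432,108,192,70,"unit"); blobs(255,316,122,200,70,"nb")
for n,(u,v) in dict(bench=(330,250),ut=(404,150),ucorner=(378,125)).items(): print(n,P[v,u].round(4))
# heights over scanner area
A=P[225:300:5,160:220:4,2]; print((A*1000).round(0).astype(int))
a=cv2.resize(im[100:205,365:440],None,fx=5,fy=5,interpolation=2); b=cv2.resize(im[222:302,155:225],None,fx=6,fy=6,interpolation=2)
o=np.zeros((530,800,3),np.uint8); o[:525,:375]=a; o[:480,378:798]=b; cv2.imwrite("pics/crop1.png",o)
E
```

```text
unit [417.  118.5] [ 8  8 45] [ 0.733 -0.184  0.114]
unit [401.9 119.5] [ 7  8 42] [ 0.73  -0.15   0.114]
unit [386.  121.4] [ 7  8 40] [ 0.727 -0.116  0.114]
unit [392.7 164.4] [ 46  61 179] [ 0.623 -0.116  0.05 ]
unit [403.6 137.9] [ 13  12 118] [ 0.693 -0.154  0.103]
unit [401.6 186.7] [ 50   7 117] [ 0.608 -0.158  0.021]
nb [268.8 133.8] [11 11 84] [0.713 0.142 0.096]
nb [299.4 135.4] [10 12 84] [0.708 0.073 0.096]
nb [311.  155.9] [ 3 43 49] [0.683 0.051 0.034]
nb [287.5 177.5] [ 2  8 16] [0.623 0.103 0.062]
nb [282.3 197.7] [50  4 86] [0.588 0.12  0.021]
bench [0.464  0.0111 0.0048]
ut [ 0.6669 -0.1547  0.0988]
ucorner [ 0.7359 -0.1028  0.0781]
[[  0   2   1  -1  -1   2   2  -1  -3   1   0   0   1  -5  -1]
 [ -6  -4  -3  -3  -1  -1   1   3  -1   1  -1   0   1  -2  -1]
 [  0  -2  -3  66  66  69  72  72  72  63  44   2   0  -2   0]
 [ -1  -2   1  81  77  75  78  77  77  68  61  11  13   0   2]
 [ -1  -1  64  69  84  86  87  84  67  61  57  27   9   0   1]
 [  0   1  -2  98 101 100 102  90  60  18  13  11  14  -2   0]
 [ -2  -4   1 110 110 117 111  94  12  14   8  11  14  -2  -2]
 [  0  -2 119 123 127 125 123  92  10  12   9  12  11  -2   3]
 [ -6  -1 133 132 138 133 122  75  10  10  13  11  12  -1   2]
 [ -2   0 129 127 124 123 123  72  44   9  10  11  10  -4   1]
 [ -4  -2   4 117 109 112 105  75  45  12  13  13  11   5  -3]
 [  1   0  -2  -5   9  12  14  11  12  10   8   9  11   7  -5]
 [ -2   1   0   1   7  11  14   7  10  14   7  11  11   6   2]
 [  2   0  -2   0   8  10  10  15  12   9  13  10  10  11   2]
 [  1  -6  -2  -3  -1   0  -4   2   1   2  -2  -2   0  -3  -2]]
```

View pics/crop1.png

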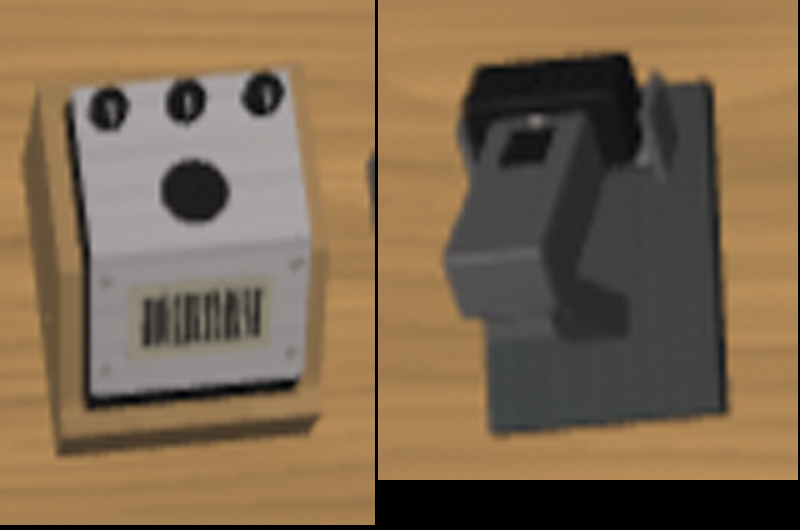

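The crop confirms it. The unit (left crop) has three knobs and the thumb pad, and stands proud. The scanner (right crop) lies in the dark cradle, head up-image and low, tail near (180,270). I'll move over the scanner for a closer wrist view, then go to the unit.

step_arm(
  increments=[
    {"tx":23,"ty":-34,"tz":2,"az":2},
    {"tx":26,"ty":-37,"tz":2,"az":2},
    {"tx":26,"ty":-37,"tz":2,"az":2},
    {"tx":26,"ty":-37,"tz":2,"az":2},
    {"tx":26,"ty":-37,"tz":2,"az":2},
    {"tx":26,"ty":-37,"tz":2,"az":2},
    {"tx":26,"ty":-37,"tz":2,"az":2},
    {"tx":26,"ty":-37,"tz":1,"az":2},
    {"tx":26,"ty":-37,"az":2},
    {},
    {},
    {},
  ],
)

```text
$.increments[0]: bad value
```

Run:
```python
from plant import r, optics
from h import *
c=optics.capture("wrist"); pickle.dump(c,open("ws.pkl","wb")); cv2.imwrite("pics/ws.png",c["image"]); print(r.get_state()["tcp_pos"], -np.asarray(c["R"]).T@c["t"])
```

```text
[0.1667833  0.65380023 0.24498459] [0.23454215 0.6365964  0.38365781]
```

View pics/ws.png

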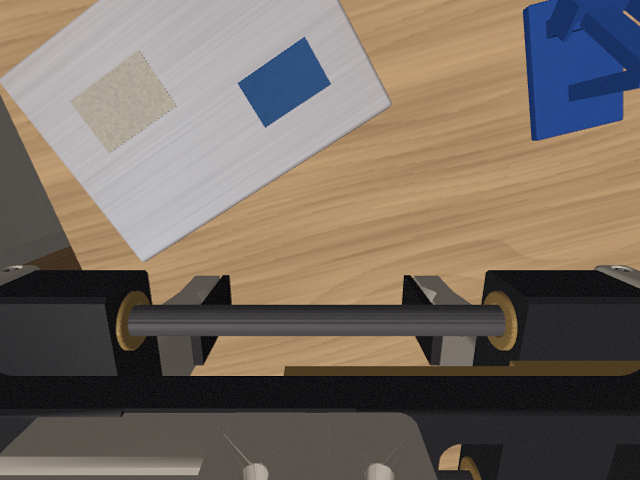

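The picture shows that the gripper hides the lower half of the wrist view, so the visible area lies ahead of the TCP. The call was refused because rows need every key. I'll aim to stop a little behind the scanner.

step_arm(
  increments=[
    {"tx":19,"ty":-39,"tz":4,"ax":0,"ay":0,"az":2,"claw":1},
    {"tx":19,"ty":-39,"tz":4,"ax":0,"ay":0,"az":2,"claw":1},
    {"tx":19,"ty":-39,"tz":4,"ax":0,"ay":0,"az":2,"claw":1},
    {"tx":19,"ty":-39,"tz":4,"ax":0,"ay":0,"az":2,"claw":1},
    {"tx":19,"ty":-39,"tz":4,"ax":0,"ay":0,"az":2,"claw":1},
    {"tx":19,"ty":-39,"tz":4,"ax":0,"ay":0,"az":2,"claw":1},
    {"tx":19,"ty":-39,"tz":4,"ax":0,"ay":0,"az":2,"claw":1},
    {"tx":19,"ty":-39,"tz":4,"ax":0,"ay":0,"az":2,"claw":1},
    {"tx":19,"ty":-39,"tz":4,"ax":0,"ay":0,"az":1,"claw":1},
    {"tx":0,"ty":0,"tz":0,"ax":0,"ay":0,"az":0,"claw":1},
    {"tx":0,"ty":0,"tz":0,"ax":0,"ay":0,"az":0,"claw":1},
  ],
)

```text
time_s: 1.3
tcp_pos: [0.3383, 0.3023, 0.2819]
eef_rot: [-179.9, -0.0, 2.6]
contact_force: [0.6, 0.1, 0.3]
gripper_width: 0.0877
```

Run:
```python
from plant import r, optics
from h import *
c=optics.capture("wrist"); pickle.dump(c,open("ws.pkl","wb")); cv2.imwrite("pics/ws1.png",c["image"]); print(r.get_state()["tcp_pos"],r.get_state()["eef_rot"], -np.asarray(c["R"]).T@c["t"])
```

```text
[0.33798476 0.30297101 0.28171925] [-1.79963752e+02 -1.02771070e-02  2.62276051e+00] [0.40805764 0.30550443 0.42078661]
```

View pics/ws1.png

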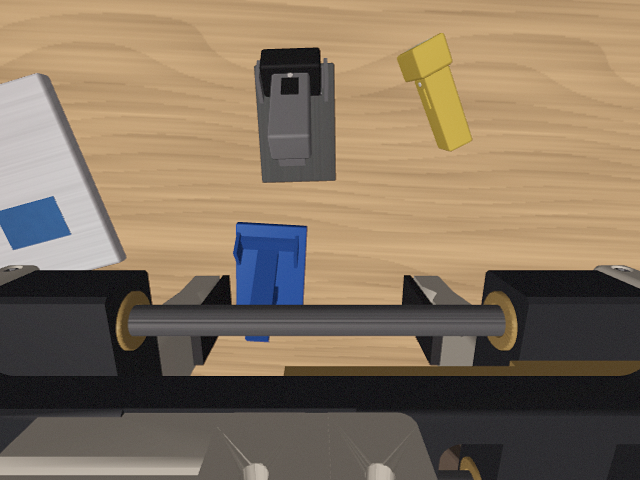

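The wrist view shows the scanner in the grey cradle, with its body spanning (268–310, 75–157) and the head at (290,60). The yellow scanner is at (437,95) and the blue cradle at (270,280). I'll fit planes to the body's top face and tail face.

Run:
```python
from h import *
c=pickle.load(open("ws.pkl","rb")); P=pts(c); im=c["image"]
def plane(p):
    for _ in range(4):
        m=p.mean(0); n=np.linalg.svd(p-m)[2][2]; n*=np.sign(n[2]); e=(p-m)@n; p=p[abs(e)<max(2*e.std(),.001)]
    return m,n,e.std(),len(p)
A=P[98:132,276:306].reshape(-1,3); T=P[141:155,273:304].reshape(-1,3)
ma,na,sa,ka=plane(A); mt,nt,st,kt=plane(T); print("top",ma,na,sa,ka); print("tail",mt,nt,st,kt)
# side edges of body: coplanar-with-top points, per row
g=[]; 
for v in range(98,132,2):
    ok=[u for u in range(255,325) if abs((P[v,u]-ma)@na)<.006]
    if ok: g.append((P[v,min(ok)]+P[v,max(ok)])/2); w=P[v,min(ok)]-P[v,max(ok)]
g=np.array(g); f=np.polyfit(g[:,0],g[:,1],1); print("mid line slope deg",np.degrees(np.arctan(f[0])),"w",np.linalg.norm(w))
# cradle base edges: yaw
B=(P[...,2]<.02)&(P[...,2]>.004)
hsv=cv2.cvtColor(im,cv2.COLOR_BGR2HSV); m=((hsv[...,1]<60)&(hsv[...,2]<140)); m[:40]=0;m[190:]=0;m[:,:240]=0;m[:,350:]=0
q=P[m&B]; rc=cv2.minAreaRect((q[:,:2]*1000).astype(np.float32)); print("base",rc)
# right edge
e=[P[v,np.where(m[v])[0].max()] for v in range(105,178,3)]; e=np.array(e);print("right edge deg",np.degrees(np.arctan(np.polyfit(e[:,0],e[:,1],1)[0])))
# intersect: grip on midline, nominal axes
for yaw in (2,3,4):
    a=np.radians(yaw); X=np.array([np.cos(a),np.sin(a),-1])/2**.5; Z=np.array([np.cos(a),np.sin(a),1])/2**.5
    s=mt@X+.045; h=ma@Z-.014; p=s*X+h*Z; x,z=p@[np.cos(a),np.sin(a),0],p[2]
    xx=x/np.cos(a)  # fix y
    for _ in range(5): yv=np.polyval(f,xx); xx=(x-yv*np.sin(a))/np.cos(a)
    print(yaw,xx,yv,z)
```

```text
top [0.4355403  0.32872636 0.11814661] [0.7065987  0.05207826 0.70569549] 0.00042247351971757614 948
tail [0.4083089  0.32951506 0.12674466] [-0.71127765 -0.0544781   0.70079687] 0.0004265556573710298 401
mid line slope deg 5.025518072591141 w 0.034766236868690785
base ((434.0841979980469, 330.4453430175781), (128.75843811035156, 88.8666000366211), 4.352518081665039)
right edge deg 4.133501894230985
2 0.43951309597205773 0.3303672453985197 0.0943199747877757
3 0.439504777661639 0.3303665139079925 0.09430273322659607
4 0.43950181745137973 0.3303662535968405 0.0942813561616859
```

The scanner grip point is at (0.4395, 0.3304, 0.0943), against an expected z of 0.095, with yaw ≈4.3°. The sizes and normals agree. Next, over to the unit with the jaws closing.

step_arm(
  increments=[
    {"tx":20,"ty":-41,"tz":0,"ax":0,"ay":0,"az":0,"claw":-1},
    {"tx":20,"ty":-41,"tz":0,"ax":0,"ay":0,"az":0,"claw":-1},
    {"tx":20,"ty":-41,"tz":0,"ax":0,"ay":0,"az":0,"claw":-1},
    {"tx":20,"ty":-41,"tz":0,"ax":0,"ay":0,"az":0,"claw":-1},
    {"tx":20,"ty":-41,"tz":0,"ax":0,"ay":0,"az":0,"claw":-1},
    {"tx":20,"ty":-41,"tz":0,"ax":0,"ay":0,"az":0,"claw":-1},
    {"tx":20,"ty":-41,"tz":0,"ax":0,"ay":0,"az":0,"claw":-1},
    {"tx":20,"ty":-41,"tz":0,"ax":0,"ay":0,"az":0,"claw":-1},
    {"tx":20,"ty":-41,"tz":0,"ax":0,"ay":0,"az":0,"claw":-1},
    {"tx":20,"ty":-41,"tz":0,"ax":0,"ay":0,"az":0,"claw":-1},
    {"tx":20,"ty":-41,"tz":0,"ax":0,"ay":0,"az":0,"claw":-1},
    {"tx":0,"ty":0,"tz":0,"ax":0,"ay":0,"az":0,"claw":-1},
  ],
)

```text
time_s: 2.55
tcp_pos: [0.5599, -0.1509, 0.2796]
eef_rot: [180.0, 0.2, 2.5]
contact_force: [-0.9, 0.3, -1.1]
gripper_width: 0.0016
```

step_arm(
  increments=[
    {"tx":0,"ty":0,"tz":0,"ax":0,"ay":0,"az":0,"claw":-1},
    {"tx":0,"ty":0,"tz":0,"ax":0,"ay":0,"az":0,"claw":-1},
  ],
)

```text
time_s: 2.75
tcp_pos: [0.558, -0.1468, 0.281]
eef_rot: [-180.0, 0.1, 2.7]
contact_force: [-0.5, 1.2, 0.1]
gripper_width: 0.0003
```

Run:
```python
from plant import r, optics
from h import *
c=optics.capture("wrist"); pickle.dump(c,open("wu.pkl","wb")); cv2.imwrite("pics/wu.png",c["image"]); s=r.get_state();print(s["tcp_pos"],s["eef_rot"],s["gripper_width"])
P=pts(c); g=cv2.cvtColor(c["image"],cv2.COLOR_BGR2GRAY); m=(g<75).astype(np.uint8); m[265:]=0
n,l,st,ce=cv2.connectedComponentsWithStats(m)
for i in range(1,n):
    if st[i,4]>15: print(ce[i].round(1),st[i,2:],np.median(P[l==i],0).round(4))
```

```text
[ 0.55788717 -0.14662693  0.28137634] [-1.79991670e+02  2.05444700e-02  2.78100697e+00] 0.0006554548179549832
[373.7  17.3] [ 21  27 402] [ 0.7318 -0.1839  0.1144]
[290.5  19.6] [ 20  27 385] [ 0.7268 -0.1181  0.1145]
[332.1  18.4] [ 20  27 380] [ 0.7293 -0.1508  0.1145]
[ 5.1 35.3] [ 13  28 291] [0.7095 0.1314 0.0914]
[73.1 42.7] [ 35  33 789] [0.7062 0.0705 0.0961]
[135.2  85.1] [  6  83 218] [0.6837 0.0499 0.0375]
[150.4  50.2] [ 4 11 17] [0.7244 0.0466 0.0041]
[332.4  73.4] [ 34  38 977] [ 0.6913 -0.1542  0.1034]
[492. 107.] [87  3 89] [ 0.6828 -0.3385  0.0178]
[345.3 133.9] [ 4 19 59] [ 0.6431 -0.1708  0.0799]
[358.2 133.6] [ 4 19 39] [ 0.6437 -0.1834  0.0809]
[308.2 135.1] [ 4 19 58] [ 0.6403 -0.1349  0.0798]
[313.9 135.2] [ 3 19 43] [ 0.6398 -0.1405  0.0798]
[322. 135.] [ 1 19 19] [ 0.641  -0.1484  0.0798]
[327.  134.8] [ 3 19 56] [ 0.6413 -0.1531  0.0802]
[335.9 134.4] [ 3 18 38] [ 0.6426 -0.1619  0.0804]
[ 41.9 139.9] [16 17 47] [0.6227 0.1382 0.0615]
[ 47.  140.2] [15 18 34] [0.6229 0.1329 0.062 ]
[ 59.5 142. ] [16 17 48] [0.6216 0.1204 0.0616]
[ 68.2 143. ] [14 17 34] [0.621  0.1117 0.0617]
[ 77.2 144.4] [15 18 47] [0.6204 0.1023 0.0617]
[ 89.6 146.2] [12 17 33] [0.6191 0.0902 0.062 ]
[426.2 239.3] [  74   50 2021] [ 0.5321 -0.2761  0.044 ]
```

View pics/wu.png

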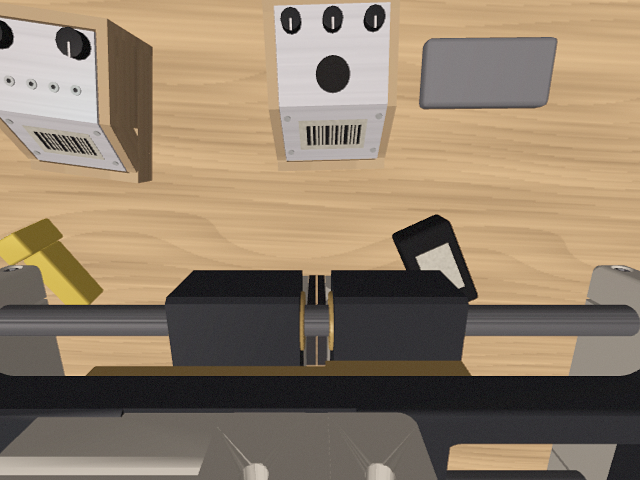

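The unit is confirmed: pad at (332,73) → (0.691, -0.154, 0.1034), about 18 mm proud. The label centre at (333,134) → (0.642, -0.158, 0.080) sits at the expected height, and yaw is ≈4.4°. Next, move above the pad and descend.

step_arm(
  increments=[
    {"tx":45,"ty":-2,"tz":0,"ax":0,"ay":0,"az":0.6,"claw":-1},
    {"tx":45,"ty":-3,"tz":0,"ax":0,"ay":0,"az":0.6,"claw":-1},
    {"tx":43,"ty":-2,"tz":0,"ax":0,"ay":0,"az":0.5,"claw":-1},
    {"tx":0,"ty":0,"tz":-40,"ax":0,"ay":0,"az":0,"claw":-1},
    {"tx":0,"ty":0,"tz":-40,"ax":0,"ay":0,"az":0,"claw":-1},
    {"tx":0,"ty":0,"tz":-35,"ax":0,"ay":0,"az":0,"claw":-1},
    {"tx":0,"ty":0,"tz":-25,"ax":0,"ay":0,"az":0,"claw":-1},
    {"tx":0,"ty":0,"tz":-10,"ax":0,"ay":0,"az":0,"claw":-1},
    {"tx":0,"ty":0,"tz":0,"ax":0,"ay":0,"az":0,"claw":-1},
    {"tx":0,"ty":0,"tz":0,"ax":0,"ay":0,"az":0,"claw":-1},
    {"tx":0,"ty":0,"tz":0,"ax":0,"ay":0,"az":0,"claw":-1},
  ],
)

```text
time_s: 3.9
tcp_pos: [0.692, -0.1547, 0.1339]
eef_rot: [180.0, -0.2, 4.4]
contact_force: [0.2, -0.8, 0.3]
gripper_width: 0.0005
```

step_arm(
  increments=[
    {"tx":0,"ty":0,"tz":-6,"ax":0,"ay":0,"az":0,"claw":-1},
    {"tx":0,"ty":0,"tz":-4,"ax":0,"ay":0,"az":0,"claw":-1},
    {"tx":0,"ty":0,"tz":-3,"ax":0,"ay":0,"az":0,"claw":-1},
    {"tx":0,"ty":0,"tz":-3,"ax":0,"ay":0,"az":0,"claw":-1},
    {"tx":0,"ty":0,"tz":-3,"ax":0,"ay":0,"az":0,"claw":-1},
    {"tx":0,"ty":0,"tz":-3,"ax":0,"ay":0,"az":0,"claw":-1},
    {"tx":0,"ty":0,"tz":0,"ax":0,"ay":0,"az":0,"claw":-1},
  ],
)

```text
time_s: 4.6
tcp_pos: [0.6911, -0.155, 0.1108]
eef_rot: [180.0, -0.1, 4.4]
contact_force: [-0.9, 1.1, 5.0]
gripper_width: 0.0
```

step_arm(
  increments=[
    {"tx":0,"ty":0,"tz":-2,"ax":0,"ay":0,"az":0,"claw":-1},
    {"tx":0,"ty":0,"tz":-2,"ax":0,"ay":0,"az":0,"claw":-1},
    {"tx":0,"ty":0,"tz":-2,"ax":0,"ay":0,"az":0,"claw":-1},
    {"tx":0,"ty":0,"tz":0,"ax":0,"ay":0,"az":0,"claw":-1},
  ],
)

```text
time_s: 5.0
tcp_pos: [0.6912, -0.155, 0.1042]
eef_rot: [180.0, -0.0, 4.4]
contact_force: [-1.0, 1.6, 5.5]
gripper_width: 0.0002
```

Near the end of travel. Pressing on to the hard stop.

step_arm(
  increments=[
    {"tx":0,"ty":0,"tz":-1,"ax":0,"ay":0,"az":0,"claw":-1},
    {"tx":0,"ty":0,"tz":-1,"ax":0,"ay":0,"az":0,"claw":-1},
    {"tx":0,"ty":0,"tz":0,"ax":0,"ay":0,"az":0,"claw":-1},
    {"tx":0,"ty":0,"tz":0,"ax":0,"ay":0,"az":0,"claw":-1},
  ],
)

```text
time_s: 5.4
tcp_pos: [0.6913, -0.155, 0.1041]
eef_rot: [180.0, -0.1, 4.4]
contact_force: [-4.7, 2.7, 16.5]
gripper_width: 0.0004
```

It is on the hard stop: z = 0.1041 against an expected 0.104, with force rising to 16.5 N. Retract to the earlier viewpoint and check.

step_arm(
  increments=[
    {"tx":0,"ty":0,"tz":20,"ax":0,"ay":0,"az":0,"claw":-1},
    {"tx":0,"ty":0,"tz":40,"ax":0,"ay":0,"az":0,"claw":-1},
    {"tx":0,"ty":0,"tz":40,"ax":0,"ay":0,"az":0,"claw":-1},
    {"tx":-30,"ty":2,"tz":30,"ax":0,"ay":0,"az":0,"claw":-1},
    {"tx":-33,"ty":2,"tz":30,"ax":0,"ay":0,"az":0,"claw":-1},
    {"tx":-35,"ty":2,"tz":20,"ax":0,"ay":0,"az":0,"claw":-1},
    {"tx":-35,"ty":2,"tz":0,"ax":0,"ay":0,"az":0,"claw":-1},
    {"tx":0,"ty":0,"tz":0,"ax":0,"ay":0,"az":0,"claw":-1},
    {"tx":0,"ty":0,"tz":0,"ax":0,"ay":0,"az":0,"claw":-1},
    {"tx":0,"ty":0,"tz":0,"ax":0,"ay":0,"az":0,"claw":-1},
  ],
)

```text
time_s: 6.4
tcp_pos: [0.5583, -0.147, 0.2812]
eef_rot: [180.0, 0.0, 4.4]
contact_force: [0.3, 0.7, -0.0]
gripper_width: 0.0007
```

Run:
```python
from plant import r, optics
from h import *
c=optics.capture("wrist"); pickle.dump(c,open("wu2.pkl","wb")); cv2.imwrite("pics/wu2.png",c["image"]); s=r.get_state();print(s["tcp_pos"],s["eef_rot"])
P=pts(c); g=cv2.cvtColor(c["image"],cv2.COLOR_BGR2GRAY); m=(g<75).astype(np.uint8); m[220:]=0; m[:,:260]=0;m[:,420:]=0
n,l,st,ce=cv2.connectedComponentsWithStats(m); o=[]
for i in range(1,n):
    if st[i,4]>15:
        p=np.median(P[l==i],0); print(ce[i].round(1),st[i,2:],p.round(4))
# label: bars hull, black-hat
u0,u1=300,365; k=(g[100:170,300:370]<90); ys,xs=np.nonzero(k); print("bars px bbox",xs.min()+300,xs.max()+300,ys.min()+100,ys.max()+100)
```

```text
[ 0.55842632 -0.14701783  0.28086629] [1.79998397e+02 5.95214628e-02 4.38230717e+00]
[297.5  27.4] [ 19  25 332] [ 0.7269 -0.118   0.0964]
[336.4  27.5] [ 20  25 331] [ 0.7294 -0.1505  0.0963]
[375.4  27.6] [ 20  25 336] [ 0.7318 -0.1838  0.0965]
[281.  43.] [ 1 21 21] [ 0.7183 -0.1024  0.0784]
[335.3  78.8] [ 32  35 865] [ 0.6913 -0.1542  0.0852]
[282.  88.] [ 1 19 19] [ 0.6807 -0.1052  0.079 ]
[311. 136.] [ 3 17 51] [ 0.6403 -0.1353  0.0621]
[316.5 135.9] [ 2 18 33] [ 0.6408 -0.1409  0.0622]
[328.3 136.3] [ 4 18 57] [ 0.6417 -0.1529  0.0621]
[337.  136.5] [ 3 18 35] [ 0.6424 -0.1619  0.062 ]
[345.8 136.5] [ 5 18 54] [ 0.6427 -0.1708  0.0616]
[358.1 136.3] [ 5 18 35] [ 0.6441 -0.1832  0.0625]
bars px bbox 309 360 128 145
```

The module is home (pad at z = 0.0852) and the label is at (0.642, -0.1585, 0.062). Next, move above the scanner with the jaws open.

step_arm(
  increments=[
    {"tx":-11,"ty":43,"tz":0,"ax":0,"ay":0,"az":0,"claw":1},
    {"tx":-11,"ty":43,"tz":0,"ax":0,"ay":0,"az":0,"claw":1},
    {"tx":-11,"ty":43,"tz":0,"ax":0,"ay":0,"az":0,"claw":1},
    {"tx":-11,"ty":43,"tz":0,"ax":0,"ay":0,"az":0,"claw":1},
    {"tx":-11,"ty":43,"tz":0,"ax":0,"ay":0,"az":0,"claw":1},
    {"tx":-11,"ty":43,"tz":0,"ax":0,"ay":0,"az":0,"claw":1},
    {"tx":-11,"ty":43,"tz":0,"ax":0,"ay":0,"az":0,"claw":1},
    {"tx":-11,"ty":43,"tz":0,"ax":0,"ay":0,"az":0,"claw":1},
    {"tx":-11,"ty":43,"tz":0,"ax":0,"ay":0,"az":0,"claw":1},
    {"tx":-11,"ty":45,"tz":0,"ax":0,"ay":0,"az":0,"claw":1},
    {"tx":-9,"ty":45,"tz":0,"ax":0,"ay":0,"az":0,"claw":1},
    {"tx":0,"ty":0,"tz":0,"ax":0,"ay":0,"az":0,"claw":1},
  ],
)

```text
time_s: 7.65
tcp_pos: [0.4384, 0.3349, 0.28]
eef_rot: [179.9, 0.1, 4.6]
contact_force: [0.5, -0.6, -0.8]
gripper_width: 0.0865
```

step_arm(
  increments=[
    {"tx":0,"ty":0,"tz":-40,"ax":0,"ay":0,"az":0,"claw":1},
    {"tx":0,"ty":0,"tz":-40,"ax":0,"ay":0,"az":0,"claw":1},
    {"tx":0,"ty":0,"tz":0,"ax":0,"ay":0,"az":0,"claw":1},
    {"tx":0,"ty":0,"tz":0,"ax":0,"ay":0,"az":0,"claw":1},
    {"tx":0,"ty":0,"tz":0,"ax":0,"ay":0,"az":0,"claw":1},
  ],
)

```text
time_s: 8.15
tcp_pos: [0.4401, 0.3309, 0.2035]
eef_rot: [-179.9, -0.1, 4.4]
contact_force: [0.2, 0.6, 0.4]
gripper_width: 0.0879
```

step_arm(
  increments=[
    {"tx":0,"ty":0,"tz":-30,"ax":0,"ay":0,"az":0,"claw":1},
    {"tx":0,"ty":0,"tz":-25,"ax":0,"ay":0,"az":0,"claw":1},
    {"tx":0,"ty":0,"tz":-20,"ax":0,"ay":0,"az":0,"claw":1},
    {"tx":0,"ty":0,"tz":-15,"ax":0,"ay":0,"az":0,"claw":1},
    {"tx":0,"ty":0,"tz":-10,"ax":0,"ay":0,"az":0,"claw":1},
    {"tx":0,"ty":0,"tz":-4,"ax":0,"ay":0,"az":0,"claw":1},
    {"tx":0,"ty":0,"tz":0,"ax":0,"ay":0,"az":0,"claw":1},
    {"tx":0,"ty":0,"tz":0,"ax":0,"ay":0,"az":0,"claw":1},
    {"tx":0,"ty":0,"tz":0,"ax":0,"ay":0,"az":0,"claw":1},
  ],
)

```text
time_s: 9.05
tcp_pos: [0.4393, 0.3305, 0.0985]
eef_rot: [-179.9, -0.1, 4.4]
contact_force: [-0.5, 0.7, -0.1]
gripper_width: 0.0879
```

step_arm(
  newtons=35,
  increments=[
    {"tx":0,"ty":0,"tz":0,"ax":0,"ay":0,"az":0,"claw":-0.1},
    {"tx":0,"ty":0,"tz":0,"ax":0,"ay":0,"az":0,"claw":-0.1},
    {"tx":0,"ty":0,"tz":0,"ax":0,"ay":0,"az":0,"claw":-0.15},
    {"tx":0,"ty":0,"tz":0,"ax":0,"ay":0,"az":0,"claw":-0.2},
    {"tx":0,"ty":0,"tz":0,"ax":0,"ay":0,"az":0,"claw":-0.3},
    {"tx":0,"ty":0,"tz":0,"ax":0,"ay":0,"az":0,"claw":-1},
    {"tx":0,"ty":0,"tz":0,"ax":0,"ay":0,"az":0,"claw":-1},
    {"tx":0,"ty":0,"tz":0,"ax":0,"ay":0,"az":0,"claw":-1},
    {"tx":0,"ty":0,"tz":0,"ax":0,"ay":0,"az":0,"claw":-1},
    {"tx":0,"ty":0,"tz":0,"ax":0,"ay":0,"az":0,"claw":-1},
  ],
)

```text
time_s: 10.05
tcp_pos: [0.4389, 0.3301, 0.0975]
eef_rot: [-180.0, -0.0, 4.4]
contact_force: [-0.2, -0.2, -0.7]
gripper_width: 0.036
```

Gripped at 36 mm. Lift straight up.

step_arm(
  increments=[
    {"tx":0,"ty":0,"tz":4,"ax":0,"ay":0,"az":0,"claw":-1},
    {"tx":0,"ty":0,"tz":8,"ax":0,"ay":0,"az":0,"claw":-1},
    {"tx":0,"ty":0,"tz":14,"ax":0,"ay":0,"az":0,"claw":-1},
    {"tx":0,"ty":0,"tz":20,"ax":0,"ay":0,"az":0,"claw":-1},
    {"tx":0,"ty":0,"tz":25,"ax":0,"ay":0,"az":0,"claw":-1},
    {"tx":0,"ty":0,"tz":30,"ax":0,"ay":0,"az":0,"claw":-1},
    {"tx":0,"ty":0,"tz":30,"ax":0,"ay":0,"az":0,"claw":-1},
    {"tx":0,"ty":0,"tz":20,"ax":0,"ay":0,"az":0,"claw":-1},
    {"tx":0,"ty":0,"tz":9,"ax":0,"ay":0,"az":0,"claw":-1},
    {"tx":0,"ty":0,"tz":0,"ax":0,"ay":0,"az":0,"claw":-1},
    {"tx":0,"ty":0,"tz":0,"ax":0,"ay":0,"az":0,"claw":-1},
  ],
)

```text
time_s: 11.15
tcp_pos: [0.4384, 0.3296, 0.2566]
eef_rot: [180.0, 0.1, 4.4]
contact_force: [0.0, 0.1, -1.9]
gripper_width: 0.0354
```

step_arm(
  increments=[
    {"tx":4,"ty":-25,"tz":0,"ax":0,"ay":0,"az":0,"claw":-1},
    {"tx":7,"ty":-43,"tz":0,"ax":0,"ay":0,"az":0,"claw":-1},
    {"tx":7,"ty":-43,"tz":0,"ax":0,"ay":0,"az":0,"claw":-1},
    {"tx":7,"ty":-43,"tz":0,"ax":0,"ay":0,"az":0,"claw":-1},
    {"tx":7,"ty":-43,"tz":0,"ax":0,"ay":0,"az":0,"claw":-1},
    {"tx":7,"ty":-43,"tz":0,"ax":0,"ay":0,"az":0,"claw":-1},
    {"tx":7,"ty":-43,"tz":0,"ax":0,"ay":0,"az":0,"claw":-1},
    {"tx":7,"ty":-43,"tz":0,"ax":0,"ay":0,"az":0,"claw":-1},
    {"tx":7,"ty":-43,"tz":0,"ax":0,"ay":0,"az":0,"claw":-1},
    {"tx":7,"ty":-43,"tz":0,"ax":0,"ay":0,"az":0,"claw":-1},
    {"tx":7,"ty":-43,"tz":0,"ax":0,"ay":0,"az":0,"claw":-1},
    {"tx":8,"ty":-43,"tz":0,"ax":0,"ay":0,"az":0,"claw":-1},
  ],
)

```text
time_s: 12.35
tcp_pos: [0.5201, -0.1697, 0.2559]
eef_rot: [-180.0, 0.1, 4.4]
contact_force: [1.3, 1.5, -1.5]
gripper_width: 0.036
```

step_arm(
  increments=[
    {"tx":0,"ty":0,"tz":-10,"ax":0,"ay":0,"az":0,"claw":-1},
    {"tx":0,"ty":0,"tz":-20,"ax":0,"ay":0,"az":0,"claw":-1},
    {"tx":0,"ty":0,"tz":-20,"ax":0,"ay":0,"az":0,"claw":-1},
    {"tx":0,"ty":0,"tz":-15,"ax":0,"ay":0,"az":0,"claw":-1},
    {"tx":0,"ty":0,"tz":-8,"ax":0,"ay":0,"az":0,"claw":-1},
    {"tx":0,"ty":0,"tz":0,"ax":0,"ay":0,"az":0,"claw":-1},
    {"tx":0,"ty":0,"tz":0,"ax":0,"ay":0,"az":0,"claw":-1},
    {"tx":0,"ty":0,"tz":0,"ax":0,"ay":0,"az":0,"claw":-1},
  ],
)

```text
time_s: 13.15
tcp_pos: [0.5214, -0.1679, 0.1853]
eef_rot: [180.0, -0.1, 4.4]
contact_force: [0.3, 0.1, -0.3]
gripper_width: 0.0358
```

Run:
```python
from plant import r, optics
from h import *
d={n:optics.capture(n) for n in("wrist","side")}; pickle.dump(d,open("sc.pkl","wb")); s=r.get_state();print(s["tcp_pos"],s["eef_rot"],s["gripper_width"])
a=d["side"]["image"][140:300,200:400]
o=np.vstack([cv2.resize(d["wrist"]["image"][:300],(640,300)),cv2.resize(a,(375,300),interpolation=2)[:, :].copy() if 0 else np.pad(cv2.resize(a,(375,300),interpolation=2),((0,0),(0,265),(0,0)))]); cv2.imwrite("pics/sc.png",o)
```

```text
[ 0.52130145 -0.16790992  0.18531707] [ 1.79990585e+02 -7.70486829e-02  4.40107095e+00] 0.03609248919781006
```

View pics/sc.png

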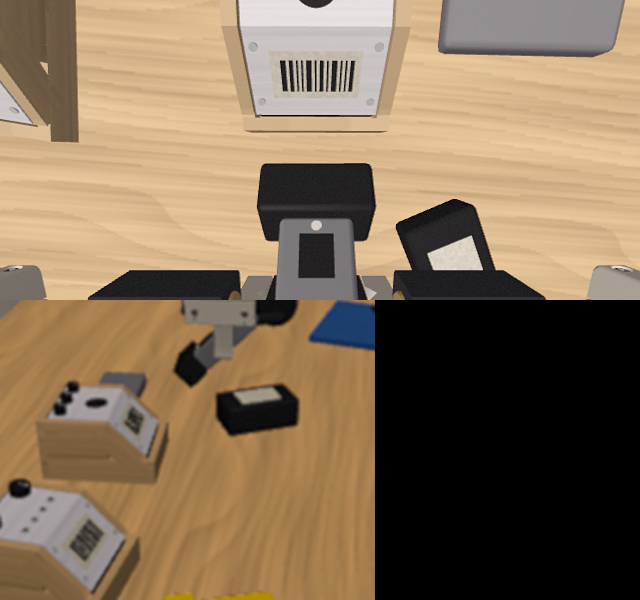

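The wrist view shows the label at (317,75) straight ahead of the held scanner's head (317,195), and the side view shows it clear of the case. I'll measure the held scanner's axis against the label normal from depth.

Run:
```python
from h import *
c=pickle.load(open("sc.pkl","rb"))["wrist"]; P=pts(c)
def plane(p):
    for _ in range(4):
        m=p.mean(0); n=np.linalg.svd(p-m)[2][2]; n*=np.sign(n[2]); e=(p-m)@n; p=p[abs(e)<max(2*e.std(),.001)]
    return m,n,e.std()
T=np.vstack([P[232:268,284:297].reshape(-1,3),P[232:268,337:349].reshape(-1,3)]); m,n,s=plane(T)
h,nh,sh=plane(P[170:198,268:366].reshape(-1,3))
L=P[40:108,255:380].reshape(-1,3); ml,nl,sl=plane(L)
print("body top",m.round(4),n.round(3),s,"head top",nh.round(3),"label",nl.round(3),sl)
lab=np.median(P[60:92,281:355].reshape(-1,3),0); print("label mid",lab)
Z=n; 
y=np.array([-np.sin(np.radians(4.4)),np.cos(np.radians(4.4)),0]); X=np.cross(y,Z); X/=np.linalg.norm(X); print("X",X.round(3),"angle",np.degrees(np.arccos(-X@nl)))
g=m-.014*Z  # on axis plane
tcp=np.array([.5213,-.1679,.1853])
# axis centre in y from body edges
e=[]
for v in range(228,266,3):
    ok=[u for u in range(262,375) if abs((P[v,u]-m)@n)<.005]; e.append((P[v,min(ok)]+P[v,max(ok)])/2)
g=np.mean(e,0)-.014*Z; k=(lab-g)@X; miss=g+k*X-lab; print("grip-axis pt",g.round(4),"miss mm",(miss*1000).round(1),"along y,z",(miss@y*1000).round(1),(miss@Z*1000).round(1))
front=P[166:200,262:372].reshape(-1,3); print("head front->label along X", (lab@X-np.percentile(front@X,98))*1000)
```

```text
body top [ 0.5468 -0.1655  0.1771] [0.71  0.055 0.702] 0.0004637806909986629 head top [0.71  0.055 0.702] label [-0.706 -0.053  0.707] 0.000626668528995099
label mid [ 0.64200751 -0.15941865  0.06176111]
X [ 0.7    0.054 -0.712] angle 0.45665308080042194
grip-axis pt [ 0.5374 -0.1665  0.1636] miss mm [-2.3  0.8 -2.2] along y,z 0.9 -3.2
head front->label along X 104.23492813709522
```

It is within 0.5° of square, about 100 mm off and about 3 mm low. A small correction, then hold for more than 2 s.

step_arm(
  increments=[
    {"tx":2,"ty":-0.5,"tz":2,"ax":0,"ay":0,"az":0,"claw":-1},
    {"tx":0,"ty":0,"tz":0,"ax":0,"ay":0,"az":0,"claw":-1},
    {"tx":0,"ty":0,"tz":0,"ax":0,"ay":0,"az":0,"claw":-1},
    {"tx":0,"ty":0,"tz":0,"ax":0,"ay":0,"az":0,"claw":-1},
    {"tx":0,"ty":0,"tz":0,"ax":0,"ay":0,"az":0,"claw":-1},
    {"tx":0,"ty":0,"tz":0,"ax":0,"ay":0,"az":0,"claw":-1},
    {"tx":0,"ty":0,"tz":0,"ax":0,"ay":0,"az":0,"claw":-1},
    {"tx":0,"ty":0,"tz":0,"ax":0,"ay":0,"az":0,"claw":-1},
    {"tx":0,"ty":0,"tz":0,"ax":0,"ay":0,"az":0,"claw":-1},
    {"tx":0,"ty":0,"tz":0,"ax":0,"ay":0,"az":0,"claw":-1},
    {"tx":0,"ty":0,"tz":0,"ax":0,"ay":0,"az":0,"claw":-1},
    {"tx":0,"ty":0,"tz":0,"ax":0,"ay":0,"az":0,"claw":-1},
  ],
)

```text
time_s: 14.45
tcp_pos: [0.5229, -0.1685, 0.1866]
eef_rot: [180.0, 0.0, 4.4]
contact_force: [-0.8, -0.3, -2.5]
gripper_width: 0.0359
```

step_arm(
  increments=[
    {"tx":0,"ty":0,"tz":0,"ax":0,"ay":0,"az":0,"claw":-1},
    {"tx":0,"ty":0,"tz":0,"ax":0,"ay":0,"az":0,"claw":-1},
    {"tx":0,"ty":0,"tz":0,"ax":0,"ay":0,"az":0,"claw":-1},
    {"tx":0,"ty":0,"tz":0,"ax":0,"ay":0,"az":0,"claw":-1},
    {"tx":0,"ty":0,"tz":0,"ax":0,"ay":0,"az":0,"claw":-1},
    {"tx":0,"ty":0,"tz":0,"ax":0,"ay":0,"az":0,"claw":-1},
    {"tx":0,"ty":0,"tz":0,"ax":0,"ay":0,"az":0,"claw":-1},
    {"tx":0,"ty":0,"tz":0,"ax":0,"ay":0,"az":0,"claw":-1},
    {"tx":0,"ty":0,"tz":0,"ax":0,"ay":0,"az":0,"claw":-1},
    {"tx":0,"ty":0,"tz":0,"ax":0,"ay":0,"az":0,"claw":-1},
    {"tx":0,"ty":0,"tz":0,"ax":0,"ay":0,"az":0,"claw":-1},
    {"tx":0,"ty":0,"tz":0,"ax":0,"ay":0,"az":0,"claw":-1},
  ],
)

```text
time_s: 15.65
tcp_pos: [0.5229, -0.1685, 0.1866]
eef_rot: [-180.0, -0.0, 4.4]
contact_force: [0.7, 0.3, -2.5]
gripper_width: 0.0362
```

step_arm(
  increments=[
    {"tx":0,"ty":0,"tz":0,"ax":0,"ay":0,"az":0,"claw":-1},
    {"tx":0,"ty":0,"tz":0,"ax":0,"ay":0,"az":0,"claw":-1},
    {"tx":0,"ty":0,"tz":0,"ax":0,"ay":0,"az":0,"claw":-1},
    {"tx":0,"ty":0,"tz":0,"ax":0,"ay":0,"az":0,"claw":-1},
    {"tx":0,"ty":0,"tz":0,"ax":0,"ay":0,"az":0,"claw":-1},
    {"tx":0,"ty":0,"tz":0,"ax":0,"ay":0,"az":0,"claw":-1},
  ],
)

```text
time_s: 16.25
tcp_pos: [0.5229, -0.1685, 0.1866]
eef_rot: [180.0, 0.0, 4.4]
contact_force: [0.9, 0.2, -1.4]
gripper_width: 0.0355
```

step_arm(
  increments=[
    {"tx":0,"ty":0,"tz":10,"ax":0,"ay":0,"az":0,"claw":-1},
    {"tx":0,"ty":0,"tz":20,"ax":0,"ay":0,"az":0,"claw":-1},
    {"tx":0,"ty":0,"tz":25,"ax":0,"ay":0,"az":0,"claw":-1},
    {"tx":0,"ty":0,"tz":14,"ax":0,"ay":0,"az":0,"claw":-1},
  ],
)

```text
time_s: 16.65
tcp_pos: [0.5237, -0.1687, 0.2584]
eef_rot: [180.0, -0.2, 4.4]
contact_force: [0.3, 0.3, -1.6]
gripper_width: 0.0358
```

step_arm(
  increments=[
    {"tx":-6,"ty":25.5,"tz":0,"ax":0,"ay":0,"az":0,"claw":-1},
    {"tx":-7,"ty":43,"tz":0,"ax":0,"ay":0,"az":0,"claw":-1},
    {"tx":-7,"ty":43,"tz":0,"ax":0,"ay":0,"az":0,"claw":-1},
    {"tx":-7,"ty":43,"tz":0,"ax":0,"ay":0,"az":0,"claw":-1},
    {"tx":-7,"ty":43,"tz":0,"ax":0,"ay":0,"az":0,"claw":-1},
    {"tx":-7,"ty":43,"tz":0,"ax":0,"ay":0,"az":0,"claw":-1},
    {"tx":-7,"ty":43,"tz":0,"ax":0,"ay":0,"az":0,"claw":-1},
    {"tx":-7,"ty":43,"tz":0,"ax":0,"ay":0,"az":0,"claw":-1},
    {"tx":-7,"ty":43,"tz":0,"ax":0,"ay":0,"az":0,"claw":-1},
    {"tx":-7,"ty":43,"tz":0,"ax":0,"ay":0,"az":0,"claw":-1},
    {"tx":-7,"ty":43,"tz":0,"ax":0,"ay":0,"az":0,"claw":-1},
    {"tx":-8,"ty":43,"tz":0,"ax":0,"ay":0,"az":0,"claw":-1},
  ],
)

```text
time_s: 17.85
tcp_pos: [0.4384, 0.3319, 0.2567]
eef_rot: [-180.0, -0.1, 4.4]
contact_force: [1.3, 0.7, -1.1]
gripper_width: 0.0358
```

step_arm(
  increments=[
    {"tx":0,"ty":0,"tz":0,"ax":0,"ay":0,"az":0,"claw":-1},
    {"tx":0,"ty":0,"tz":0,"ax":0,"ay":0,"az":0,"claw":-1},
    {"tx":0,"ty":0,"tz":0,"ax":0,"ay":0,"az":0,"claw":-1},
    {"tx":0,"ty":0,"tz":0,"ax":0,"ay":0,"az":0,"claw":-1},
  ],
)

```text
time_s: 18.25
tcp_pos: [0.4391, 0.329, 0.256]
eef_rot: [-180.0, -0.0, 4.3]
contact_force: [0.7, -0.4, -1.4]
gripper_width: 0.0359
```

Run:
```python
from plant import r
S=[r.get_state() for _ in range(1)];s=S[0];print(s["time_s"],s["tcp_pos"],s["eef_rot"],s["gripper_width"])
```

```text
18.25 [0.43912114 0.3290453  0.2559739 ] [-1.79986617e+02 -1.42547500e-02  4.32318894e+00] 0.03586466701721934
```

Held steady for well over 2 s. The scanner is back above the cradle at the commanded grasp x and y. Lower straight down.

step_arm(
  increments=[
    {"tx":0,"ty":0,"tz":-10,"ax":0,"ay":0,"az":0,"claw":-1},
    {"tx":0,"ty":0,"tz":-25,"ax":0,"ay":0,"az":0,"claw":-1},
    {"tx":0,"ty":0,"tz":-30,"ax":0,"ay":0,"az":0,"claw":-1},
    {"tx":0,"ty":0,"tz":-25,"ax":0,"ay":0,"az":0,"claw":-1},
    {"tx":0,"ty":0,"tz":-15,"ax":0,"ay":0,"az":0,"claw":-1},
    {"tx":0,"ty":0,"tz":-5,"ax":0,"ay":0,"az":0,"claw":-1},
    {"tx":0,"ty":0,"tz":0,"ax":0,"ay":0,"az":0,"claw":-1},
    {"tx":0,"ty":0,"tz":0,"ax":0,"ay":0,"az":0,"claw":-1},
    {"tx":0,"ty":0,"tz":0,"ax":0,"ay":0,"az":0,"claw":-1},
  ],
)

```text
time_s: 19.15
tcp_pos: [0.4393, 0.3304, 0.1466]
eef_rot: [-179.9, -0.1, 4.4]
contact_force: [0.5, 0.1, -1.7]
gripper_width: 0.0358
```

step_arm(
  increments=[
    {"tx":0,"ty":0,"tz":-10,"ax":0,"ay":0,"az":0,"claw":-1},
    {"tx":0,"ty":0,"tz":-10,"ax":0,"ay":0,"az":0,"claw":-1},
    {"tx":0,"ty":0,"tz":-8,"ax":0,"ay":0,"az":0,"claw":-1},
    {"tx":0,"ty":0,"tz":-7,"ax":0,"ay":0,"az":0,"claw":-1},
    {"tx":0,"ty":0,"tz":-5,"ax":0,"ay":0,"az":0,"claw":-1},
    {"tx":0,"ty":0,"tz":-4,"ax":0,"ay":0,"az":0,"claw":-1},
    {"tx":0,"ty":0,"tz":0,"ax":0,"ay":0,"az":0,"claw":-1},
    {"tx":0,"ty":0,"tz":0,"ax":0,"ay":0,"az":0,"claw":-1},
  ],
)

```text
time_s: 19.95
tcp_pos: [0.439, 0.3301, 0.1016]
eef_rot: [-180.0, -0.0, 4.4]
contact_force: [0.7, 0.5, -2.0]
gripper_width: 0.0357
```

step_arm(
  increments=[
    {"tx":0,"ty":0,"tz":-2,"ax":0,"ay":0,"az":0,"claw":-1},
    {"tx":0,"ty":0,"tz":-2,"ax":0,"ay":0,"az":0,"claw":-1},
    {"tx":0,"ty":0,"tz":0,"ax":0,"ay":0,"az":0,"claw":-1},
    {"tx":0,"ty":0,"tz":0,"ax":0,"ay":0,"az":0,"claw":-1},
  ],
)

```text
time_s: 20.35
tcp_pos: [0.4389, 0.3301, 0.0976]
eef_rot: [-180.0, -0.0, 4.4]
contact_force: [0.6, 0.0, -1.6]
gripper_width: 0.0358
```

step_arm(
  increments=[
    {"tx":0,"ty":0,"tz":-1,"ax":0,"ay":0,"az":0,"claw":-1},
    {"tx":0,"ty":0,"tz":0,"ax":0,"ay":0,"az":0,"claw":-1},
    {"tx":0,"ty":0,"tz":0,"ax":0,"ay":0,"az":0,"claw":-1},
  ],
)

```text
time_s: 20.65
tcp_pos: [0.439, 0.3301, 0.0975]
eef_rot: [-180.0, -0.0, 4.4]
contact_force: [-2.7, -0.9, 6.5]
gripper_width: 0.0361
```

Seated (contact of +6.5 N). Relax, open, and rise straight up.

step_arm(
  newtons=10,
  increments=[
    {"tx":0,"ty":0,"tz":0.6,"ax":0,"ay":0,"az":0,"claw":-1},
    {"tx":0,"ty":0,"tz":0,"ax":0,"ay":0,"az":0,"claw":-1},
    {"tx":0,"ty":0,"tz":0,"ax":0,"ay":0,"az":0,"claw":-0.1},
    {"tx":0,"ty":0,"tz":0,"ax":0,"ay":0,"az":0,"claw":0.3},
    {"tx":0,"ty":0,"tz":0,"ax":0,"ay":0,"az":0,"claw":1},
    {"tx":0,"ty":0,"tz":0,"ax":0,"ay":0,"az":0,"claw":1},
    {"tx":0,"ty":0,"tz":0,"ax":0,"ay":0,"az":0,"claw":1},
    {"tx":0,"ty":0,"tz":0,"ax":0,"ay":0,"az":0,"claw":1},
    {"tx":0,"ty":0,"tz":0,"ax":0,"ay":0,"az":0,"claw":1},
  ],
)

```text
time_s: 21.55
tcp_pos: [0.4389, 0.33, 0.0971]
eef_rot: [180.0, -0.0, 4.4]
contact_force: [0.0, 0.3, 0.2]
gripper_width: 0.0816
```

step_arm(
  increments=[
    {"tx":0,"ty":0,"tz":10,"ax":0,"ay":0,"az":0,"claw":1},
    {"tx":0,"ty":0,"tz":25,"ax":0,"ay":0,"az":0,"claw":1},
    {"tx":0,"ty":0,"tz":35,"ax":0,"ay":0,"az":0,"claw":1},
    {"tx":0,"ty":0,"tz":40,"ax":0,"ay":0,"az":0,"claw":1},
    {"tx":-25,"ty":-7,"tz":40,"ax":0,"ay":0,"az":0,"claw":1},
    {"tx":-38,"ty":-10,"tz":34,"ax":0,"ay":0,"az":0,"claw":1},
    {"tx":-38,"ty":-10,"tz":0,"ax":0,"ay":0,"az":0,"claw":1},
    {"tx":0,"ty":0,"tz":0,"ax":0,"ay":0,"az":0,"claw":1},
    {"tx":0,"ty":0,"tz":0,"ax":0,"ay":0,"az":0,"claw":1},
    {"tx":0,"ty":0,"tz":0,"ax":0,"ay":0,"az":0,"claw":1},
  ],
)

```text
time_s: 22.55
tcp_pos: [0.3396, 0.3036, 0.2803]
eef_rot: [-180.0, -0.0, 4.4]
contact_force: [-0.6, 0.6, 0.3]
gripper_width: 0.0874
```

Run:
```python
from plant import r, optics
from h import *
c=optics.capture("wrist"); t=optics.capture("top"); P=pts(c); s=r.get_state(); print(s["time_s"],s["tcp_pos"],s["eef_rot"])
c0=pickle.load(open("ws.pkl","rb")); P0=pts(c0); t0=pickle.load(open("c0.pkl","rb"))["top"]
def cloud(P): # scanner body high points
    q=P.reshape(-1,3); return q[(abs(q[:,0]-.44)<.05)&(abs(q[:,1]-.33)<.03)&(q[:,2]>.10)&(q[:,2]<.16)]
for p in (P0,P): q=cloud(p); print(len(q),q.mean(0).round(4),q.min(0).round(3),q.max(0).round(3))
d=np.abs(t["image"].astype(int)-t0["image"]).max(2)>40; n,l,st,ce=cv2.connectedComponentsWithStats(d.astype(np.uint8))
print([(st[i].tolist()) for i in range(1,n) if st[i,4]>12])
cv2.imwrite("pics/end.png",np.vstack([c["image"][:260],t["image"][100:390]]))
```

```text
22.65 [0.33983228 0.3034967  0.27957465] [1.79947231e+02 1.92527750e-02 4.35305208e+00]
2843 [0.4236 0.329  0.1206] [0.393 0.31  0.1  ] [0.457 0.349 0.136]
2864 [0.4238 0.3287 0.1206] [0.392 0.31  0.1  ] [0.456 0.349 0.137]
[[378, 114, 49, 68, 571], [397, 132, 14, 10, 62], [396, 139, 13, 9, 55], [399, 157, 10, 15, 68], [407, 157, 6, 14, 30], [392, 158, 7, 14, 53], [0, 221, 204, 218, 16107], [364, 431, 10, 6, 21], [305, 433, 10, 8, 33], [375, 440, 22, 31, 224], [304, 449, 17, 31, 72], [342, 455, 8, 4, 14], [352, 461, 8, 3, 15], [0, 473, 7, 7, 28], [382, 473, 11, 5, 28]]
```

View pics/end.png

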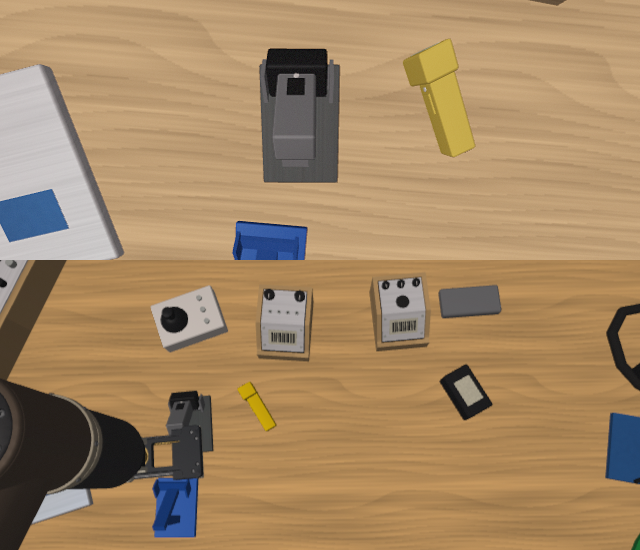

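The scanner is back in its cradle at (298,110), within 0.3 mm of where it started. In the top view only the module and the arm itself have changed. Handing in.

```bash
python3 -c "
from plant import r
print(r.close_job())"
```

```text
the job is handed in; nothing more can be done
None
```

I finished the job and handed it in at about 22.7 s; the hand-in gave no verdict.

- **Module:** I pressed the proud module (three knobs and thumb pad) straight down. It stopped at TCP z = 0.1041, where 0.104 was expected, with the force rising to 16.5 N. Afterwards the pad measured 85.2 mm above the bench, so it is fully home.
- **Scan:** I held the grey scanner at about 100 mm from the barcode label, within 0.5° of square. The first aim was about 3 mm low, so I shifted it and then held still for about 2.9 s. I did not measure the aim again after that shift. The scanner touched neither case.
- **Return:** The scanner is back in its cradle, with its body within about 0.3 mm of where it started.
- **Bystanders:** The final top view shows no change apart from the module and the arm. The gripper is open and clear of everything.
- **Disagreements:** One move call was refused because its rows left out some keys; nothing moved. No check failed.

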